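# Stand the fallen spray can up and close the bottle lane

### The arm

A 6-joint arm with a two-finger parallel gripper is mounted at the origin on a cart in front of the work surface, level with it; the furniture and walls round the work are solid. World frame = base frame: x ahead of the robot, y to its left, z up, the work surface at z = 0. Lengths are in m, angles in degrees, forces in N, time in s.
With the tool pointing down it reaches from about 0.3 to 0.95 m from the base axis. Payload 3.1 kg.
Tool frame: the origin (TCP) lies at the very end of the fingers, on their centre line; the grasp point (between the pads) lies 19 mm behind it (r.hold_point_z is the distance from the TCP to the grasp point, in m); z points along the fingers, y is the line along which they close (so a half turn about z gives the same grasp; the last joint's range is limited). The gripper opens to 85 mm and grips with 20 to 120 N. Pads are 22 mm wide; open, the fingers measure 114 mm over their backs; the gripper's body (76 mm by 85 mm) begins 54 mm behind the grasp point. The pads swing forward as they close: fully open they stand 13 mm farther back than shut.
Start: joints at [72.668, 17.653, 93.61, -0, 68.738, -3.994], TCP at [0.144, 0.608, 0.231] pointing down, gripper open.
Joint ranges: [-175.34, 175.34], [-45.06, 112.39], [2.9, 150.54], [-68.45, 248.45], [3.09, 151.38], [-168.51, 168.51]. Speed limits (degrees/s): [159.86, 159.86, 180, 180, 180, 180].

### API

Orientations are given as a 3x3 rotation matrix whose columns are the frame's x, y, z axes.
In Python, from workcell import r, read_camera, calibration, ticket, outline_of gives the robot as it stands.
- The arm moves only by the tool jog_arm, never from a script. Its argument "rows" is a list of rows, each an object with "translation": the shift along the tool's x, y, z in m, a list of three; "turn": the turn, a rotation vector about the tool's x, y, z in degrees, a list of three. A call has 1 to 5 rows; each row shifts and turns the commanded pose from where the row before left it, along the tool's axes as they then stand; what a row does not reach is not made up. A row lasts 1/10 s, in which the tool goes at most 50 mm and 8.59 degrees, less where a joint would pass 70% of its speed; a pose out of reach is approached as far as the arm can. A call is refused whole if a number of a shift passes 0.05 or a number of a turn 8.59, either way. A call with a gripper value outside its range is refused whole. "jaw" is the gripper's target within -1 to 1 (fully open at 1, half-way at 0, shut at -1), set as the call begins (left out, the last holds). The fingers move at their own pace and stop on an object; the grip force is fixed at half the most. Time passes only in rows, so rows that do not move let the fingers close. It gives the time, the measured TCP pose, the force, the opening and the grip force at its end, in the units of the state.
- r.get_obs(): the state, without advancing time (a new reading comes with each control period).
- read_camera(name): name is "side" or "top"; returns the picture (400x640x3 uint8, red, green, blue); there is no depth.
- calibration(name): a dict with "intrinsics" (3x3 intrinsics, pixels), "R" (3x3) and "t" (3): a world point X has camera coordinates R X + t. Camera axes: x right, y down, z forward; pixel columns grow to the right and rows downward; lengths in m; the calibration is good to about 2 mm. A picture is of the moment at which its call begins. calibration takes no time and is no camera call.
- ticket.hand_in(): hands the job in; it is judged then, once.
Trained networks look in the newest picture that a camera, given by its name, has taken for a name from the list of things; names that differ only in an ending like _2 or _b are one class to them, and where a whole thing is asked for, a point or a joint stands for the part that bears it (a point fixed in the world has none). Each returns a list of dicts, best first, with "conf" (0 to 1); they miss things now and then, are a little off and sometimes report something else, mostly with a low value. They report only what shows in the picture. A call takes as long as a camera call. They do not tell look-alikes from the thing itself.
- outline_of(camera, label): "region" (400x640 bool, what is visible of it) and "uv" ([column, row] in pixels, amid what is visible of it).
The state is a dict: "time": time; "joint_pos": joint angles; "qvel": joint speeds; "joint_torque": joint torques, N m; "eef_pos": TCP position; "ee_rot": TCP orientation; "ft_force": force on the tool from outside, world axes, zero at the start; "ft_torque": the same for the moment, N m; "finger_gap": finger opening in m; "grip_force": force on a finger pad.
Only numpy, scipy, OpenCV 4.12 (cv2) and the standard library are available. Lean on these libraries where they do the work, as an engineer would, in place of code of your own. Each camera call takes 0.05 s, during which the arm holds its last target. There are 200 camera calls.

### The job

One spray can has fallen over in the bottle lane, because the sliding follower was left standing back. Stand the can upright again in the lane, between the two tall ones at the closed end and the squat tin, then slide the follower up until the whole row stands snug against the end wall. Do not tip over any of the others or ram the row, and leave the things lying around the lane where they are.

Things in the scene. Friction and masses are not known exactly. Their poses are not given: they have to be found in the camera images.
- lane: fixed sheet-steel trough, 504 mm long. Origin on the bench on its centre line; x across, y along it towards the closed end, z up. Inside x from -30 to +30 mm; floor 3 mm above the bench; lips to 11 mm high, 33 mm out. End wall 90 mm high, inner face at y = +190 mm. Order from the wall: two tall things standing, the fallen can, the squat tin, the follower; tail end at y = -310 mm
- fallen_can_mid (a point): spray can lying in the lane, foot towards the closed end, cap towards the tin: 140 mm long; the body, 50 mm across, reaches 107 mm from the foot, the last 33 mm are the cap, 44 mm across; 0.14 to 0.28 kg, balanced about 63 mm from the foot. Point at its centre, half-way along the axis; own z from foot to cap. Point is 28 mm above the bench lying, 73 mm when upright in the lane
- standing_can_mid (a point): a spray can like the fallen one that stands upright in the lane near the end wall, 50 mm across, 140 mm high; the point is at its centre, half-way up; z runs up from foot to cap. It may stand first or second from the end wall
- squeeze_bottle_mid (a point): a white plastic bottle with narrow flip-top cap standing in the lane near the end wall, 50 mm across, 140 mm high; the point is at its centre, half-way up; z runs up from foot to cap. It may stand first or second from the end wall
- squat_tin_mid (a point): a squat tin standing in the lane between the fallen can and the follower, 50 mm across, 50 mm high; the point is at its centre, half-way up; z up
- follower (a joint): how far (m, 0 to 0.24) the sliding follower stands from its rearmost place; grows towards the closed end. Its flat front plate (56 mm wide, top 66 mm above the bench) lies at y = -0.235 + value in the lane's frame. Slides along the lane only, with about 3 N of friction (bumps of 12 N and more as it gathers the row), and stays where left. A closed row stops it near 0.225
- follower_grip (a point): point in the follower's upright black grip block, 44 mm behind its front plate, 80 mm above the bench. The block is 34 mm wide across the lane, 14 mm thick along it, and reaches from 62 to 96 mm above the bench; axes as the lane's
- pen_blue: bystander: ball pen lying on the bench in front of the lane, 8x144x10 mm, origin under its centre
- marker_black: bystander: black marker lying on the bench in front of the lane, 13x149x14 mm, origin under its centre
- putty_tin: bystander: flat round tin behind the lane, 62 mm across, 23 mm high, origin under its centre
- pliers: bystander: pliers lying behind the lane, 58x178x12 mm, origin under their centre
- tape_measure: bystander: tape measure beyond the closed end, 33x79x65 mm, origin under its centre
Mind the look-alikes: they are no part of the job. What is shaped like the part that bears squat_tin_mid but green is not meant.

How it is judged (in metres and radians):
On the way:
1. the fallen can stands upright on the lane's floor, in the row between the tall ones and the tin (angle between fallen_can_mid's own z axis and vertical below 0.08 rad and height (world z) of fallen_can_mid between 0.069 and 0.077 m and x of fallen_can_mid in the frame of lane between -0.008 and 0.008 m and y of fallen_can_mid in the frame of lane between -0.15 and 0.1 m), for 0.3 s.
At the end, for the whole second after the job is handed in: the fallen can, both tall neighbours and the tin all stand upright (within 0.08 rad) on the lane's floor, in the order end wall, two tall ones, can, tin, follower, and the follower is up against them so that the whole row has no more than 8 mm of play (follower value above 0.217) (angle between each of fallen_can_mid, standing_can_mid, squeeze_bottle_mid, squat_tin_mid's own z axis and vertical below 0.08 rad and height (world z) of fallen_can_mid between 0.069 and 0.077 m and x of fallen_can_mid in the frame of lane between -0.008 and 0.008 m and y of fallen_can_mid in the frame of lane between 0.055 and 0.076 m and y of squat_tin_mid in the frame of lane between 0.004 and 0.026 m and x of squat_tin_mid in the frame of lane between -0.008 and 0.008 m and y of each of standing_can_mid, squeeze_bottle_mid in the frame of lane above 0.1 m and value of joint follower above 0.217 m and x of standing_can_mid in the frame of lane between -0.008 and 0.008 m and x of squeeze_bottle_mid in the frame of lane between -0.008 and 0.008 m); the robot touches nothing.
It fails at once if one of the standing neighbours is tipped over (angle between any of standing_can_mid, squeeze_bottle_mid, squat_tin_mid's own z axis and vertical above 0.5 rad).
It fails at once if something lying around the lane is moved more than 3 cm (distance of any of pen_blue, marker_black, putty_tin, pliers, tape_measure from where it was at the start of the episode above 0.03 m).
It fails at once if the row is rammed: the follower is moved faster than 0.35 m/s (velocity of joint follower above 0.35 m/s).
It also fails if it takes over 61 s, if anything falls off the work surface, if the arm or the gripper's body presses on something with over 40 N, if the wrist force passes 120 N, or if a joint passes its speed limit or range.

## Working session

There is one attempt and no reset: what is moved stays moved. The work goes in short steps, Python scripts to look and compute and a tool call to move; the robot and the scene stay as the last step left them, time stands still between calls to the robot, and variables do not carry over. Pictures are saved under pics/ and viewed, at most 10 in all, crops included, and the job is handed in when it is done.

Besides the shell and the picture viewer there is one more tool, called after ">>>" in YAML: its name, and indented under it one key for each argument. jog_arm: Moves the arm, as the interface text tells. Its arguments: {"type":"object","properties":{"rows":{"type":"array","items":{"type":"object","properties":{"translation":{"type":"array","items":{"type":"number"}},"turn":{"type":"array","items":{"type":"number"}}}}},"jaw":{"type":"number"}},"required":["rows"]}

```bash
ls; mkdir -p pics
python3 - <<'E'
from workcell import *
import cv2,numpy as np
o=r.get_obs(); print(o['time'],o['eef_pos'],o['ee_rot'],o['finger_gap'])
for c in('side','top'):
    im=read_camera(c); cv2.imwrite(f'pics/{c}0.png',im[...,::-1])
    K=calibration(c); print(c,np.round(K['intrinsics'],1).tolist(),np.round(K['R'],3).tolist(),np.round(-K['R'].T@K['t'],3))
    for l in['lane','fallen_can_mid','standing_can_mid','squeeze_bottle_mid','squat_tin_mid','follower','follower_grip']:
        for d in outline_of(c,l)[:3]:
            m=d['region']; ys,xs=np.where(m); print(l,round(d['conf'],2),d['uv'],xs.min(),xs.max(),ys.min(),ys.max())
E
```

```text
pics
0.0 [0.14398011 0.60734156 0.23003743] [[-9.73024387e-01  2.30701259e-01 -6.86983701e-04]
 [ 2.30702223e-01  9.73021947e-01 -2.18502275e-03]
 [ 1.64362720e-04 -2.28456908e-03 -9.99997377e-01]] 0.08554806075331388
side [[371.7, 0.0, 314.3], [0.0, 371.7, 199.1], [0.0, 0.0, 1.0]] [[0.937, -0.35, 0.006], [-0.226, -0.618, -0.753], [0.268, 0.704, -0.658]] [ 0.295 -0.528  0.652]
lane 0.76 [360.2, 309.4] 271 399 167 362
fallen_can_mid 0.74 [315.9, 236.0] 296 337 209 262
fallen_can_mid 0.44 [351.7, 287.1] 337 362 270 304
standing_can_mid 0.91 [295.3, 189.5] 287 307 165 216
squeeze_bottle_mid 0.61 [280.2, 174.3] 280 294 153 202
squat_tin_mid 0.77 [310.8, 354.7] 294 322 333 373
squat_tin_mid 0.71 [349.8, 287.6] 337 362 270 304
follower 0.96 [374.9, 319.0] 353 395 298 352
follower_grip 0.91 [372.4, 321.4] 354 396 297 352
follower_grip 0.52 [257.0, 171.2] 251 271 158 185
top [[461.6, 0.0, 321.1], [0.0, 461.6, 198.8], [0.0, 0.0, 1.0]] [[0.007, -1.0, -0.021], [-0.996, -0.005, -0.088], [0.088, 0.022, -0.996]] [0.436 0.06  1.09 ]
lane 0.72 [392.3, 203.0] 255 477 183 226
fallen_can_mid 0.91 [346.3, 206.3] 319 380 195 218
fallen_can_mid 0.75 [382.1, 248.2] 352 413 239 253
standing_can_mid 0.71 [297.6, 210.5] 285 310 195 219
squeeze_bottle_mid 0.77 [271.6, 209.6] 259 286 197 220
squat_tin_mid 0.95 [419.3, 202.6] 405 428 190 211
squat_tin_mid 0.69 [462.2, 256.3] 447 474 246 267
squat_tin_mid 0.53 [300.3, 209.4] 285 310 195 220
follower 0.97 [459.8, 197.0] 443 476 186 210
follower_grip 0.61 [458.8, 197.2] 441 476 185 211
follower_grip 0.27 [301.3, 249.9] 274 328 238 260
```

Run:
```python
import cv2
a=cv2.imread('pics/top0.png')[150:300,220:500]; cv2.imwrite('pics/t0c.png',cv2.resize(a,(784,420)))
a=cv2.imread('pics/side0.png')[140:390,220:440]; cv2.imwrite('pics/s0c.png',cv2.resize(a,(528,600)))
```

```text
(no output)
```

View pics/t0c.png

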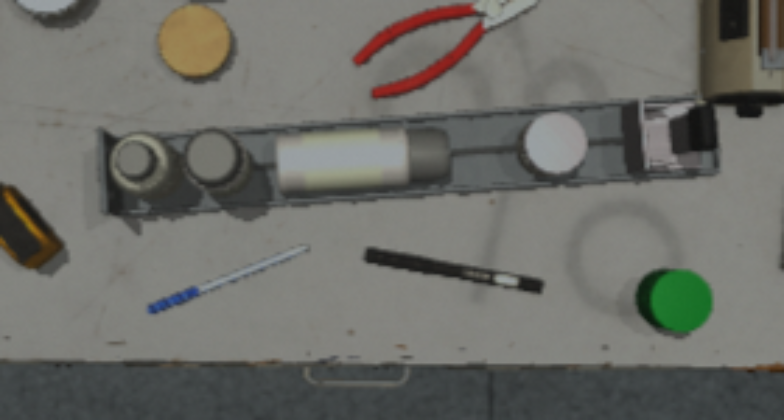

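View pics/s0c.png

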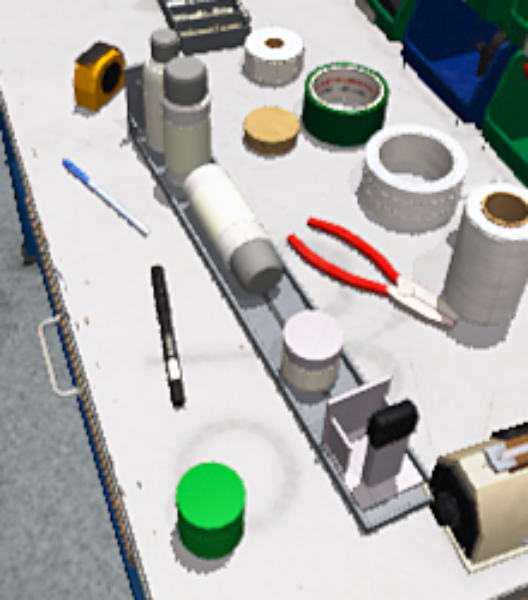

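Top view: the row runs right to left. White tin stands in the lane at (419,203), and a green look-alike stands outside it at (462,256). The tin meant is the white one in the lane, and the enlarged crops above confirm it. The fallen can is at (346,206) with its cap to the right, the follower is at (459,197), and a motor-like block stands close to the lane's tail.

```bash
cat > h.py <<'E'
from workcell import *
import numpy as np,cv2
C={c:calibration(c) for c in('side','top')}
def unp(c,uv,z):
    k=C[c];d=k['R'].T@np.linalg.solve(k['intrinsics'],[uv[0],uv[1],1.]);o=-k['R'].T@k['t']
    return o+d*(z-o[2])/d[2]
def tri(a,b):  # side uv, top uv
    A=[];B=[]
    for c,uv in(('side',a),('top',b)):
        k=C[c];P=k['intrinsics']@np.c_[k['R'],k['t']]
        for i in(0,1):
            q=P[i]-uv[i]*P[2];A.append(q[:3]);B.append(-q[3])
    s=np.linalg.lstsq(np.array(A),np.array(B),rcond=None);return s[0]
E
python3 - <<'E'
from h import *
f=lambda x,y:(220+x/2.8,150+y/2.8)
g=lambda x,y:(220+x/2.4,140+y/2.4)
p=lambda n,v:print(n,np.round(v,4))
# lips' outer edges
L=[unp('top',f(*q),.011) for q in((122,214),(717,172))]; U=[unp('top',f(*q),.011) for q in((640,102),(270,123))]
p('low',L);p('up',U)
p('wall top ends',[unp('top',f(*q),.09) for q in((100,130),(110,214))])
p('tail',[unp('top',f(*q),.011) for q in((717,172),(716,97))])
im=read_camera('top')
for l,z in(('fallen_can_mid',.028),('squat_tin_mid',.05),('standing_can_mid',.13),('squeeze_bottle_mid',.12)):
    m=outline_of('top',l)[0]['region'].astype(np.uint8)
    c=cv2.findContours(m,0,1)[0];c=max(c,key=cv2.contourArea);R=cv2.minAreaRect(c)
    p(l,unp('top',R[0],z));b=cv2.boxPoints(R)
    if l[0]=='f': p('box',[unp('top',q,z)[:2] for q in b])
p('blocktop',unp('top',f(703,125),.096));p('plate top front',unp('top',f(629,137),.066))
p('motor near bottom corner',tri(g(430,482),f(703,97)))
p('motor',[unp('top',f(703,97),z) for z in(0,.05,.1)])
p('motor shaft',tri(g(447,612-0),f(748,105)))
E
```

```text
low [[ 0.4658  0.2183  0.011 ]
 [ 0.5035 -0.2765  0.011 ]]
up [[ 0.5618 -0.214   0.011 ]
 [ 0.5428  0.0951  0.011 ]]
wall top ends [[0.5289 0.2251 0.09  ]
 [0.4635 0.216  0.09  ]]
tail [[ 0.5035 -0.2765  0.011 ]
 [ 0.5662 -0.2771  0.011 ]]
fallen_can_mid [0.5135 0.0172 0.028 ]
box [[ 0.5326  0.0904]
 [ 0.5458 -0.0513]
 [ 0.4945 -0.0555]
 [ 0.4812  0.0855]]
squat_tin_mid [ 0.5228 -0.1328  0.05  ]
standing_can_mid [0.5029 0.13   0.13  ]
squeeze_bottle_mid [0.5007 0.1851 0.12  ]
blocktop [ 0.5343 -0.2401  0.096 ]
plate top front [ 0.5275 -0.1909  0.066 ]
motor near bottom corner [ 0.5651 -0.2656  0.012 ]
motor [[ 0.5675 -0.2697  0.    ]
 [ 0.5615 -0.2545  0.05  ]
 [ 0.5555 -0.2394  0.1   ]]
motor shaft [ 0.5645 -0.3297 -0.0726]
```

```bash
cat >> h.py <<'E'
from scipy.spatial.transform import Rotation as Ro
Ly=np.array([-.072,.9974,0]);Lx=np.array([.9974,.072,0]);Z=np.array([0,0,1.])
def Rt(deg):
    t=np.radians(deg);return np.c_[np.cos(t)*Ly+np.sin(t)*Z,Lx,np.sin(t)*Ly-np.cos(t)*Z]
def world(s,z): # lane centre-line point
    y=.0325+s*.9974;return np.array([.514-.072*(y-.017),y,z])
def plan(ps,n):  # ps: list of (grasp point, R) ; n rows each
    o=r.get_obs();p=np.array(o['eef_pos']);R=np.array(o['ee_rot']);out=[]
    for (g,T),k in zip(ps,n):
        t=g+.019*T[:,2]
        dv=Ro.from_matrix(R.T@T).as_rotvec()/k;dp=(t-p)/k
        for i in range(k):
            a=np.round(R.T@((t-p)/(k-i)),3);v=np.round(np.degrees(Ro.from_matrix(R.T@T).as_rotvec()/(k-i)),1)
            out.append('{"translation":%s,"turn":%s}'%((a+0.).tolist(),(v+0.).tolist()))
            p=p+R@a;R=R@Ro.from_rotvec(np.radians(v)).as_matrix()
    for i in range(0,len(out),5): print('['+','.join(out[i:i+5])+']')
def st():
    o=r.get_obs();R=np.array(o['ee_rot']);print(o['time'],'tcp',np.round(o['eef_pos'],4),'g',np.round(o['eef_pos']-.019*R[:,2],4),'tilt',np.degrees(np.arctan2(R[:,2]@Ly,-R[2,2])).round(1),'j',np.round(o['joint_pos'],1),'gap',o['finger_gap'],o['grip_force'],np.round(o['ft_force'],1))
E
python3 -c "
from h import *
plan([(world(-.13,.21),Rt(40))],[25])"
```

```text
[{"translation":[-0.021, -0.023, 0.001],"turn":[-1.0, 1.4, 2.8]},{"translation":[-0.022, -0.022, 0.001],"turn":[-1.0, 1.4, 2.8]},{"translation":[-0.023, -0.021, 0.0],"turn":[-1.0, 1.4, 2.8]},{"translation":[-0.024, -0.02, -0.001],"turn":[-1.0, 1.4, 2.8]},{"translation":[-0.025, -0.019, -0.002],"turn":[-1.0, 1.4, 2.8]}]
[{"translation":[-0.026, -0.018, -0.003],"turn":[-1.0, 1.4, 2.8]},{"translation":[-0.027, -0.016, -0.004],"turn":[-1.0, 1.4, 2.8]},{"translation":[-0.027, -0.015, -0.005],"turn":[-1.0, 1.4, 2.8]},{"translation":[-0.028, -0.013, -0.006],"turn":[-1.0, 1.4, 2.8]},{"translation":[-0.029, -0.012, -0.007],"turn":[-1.0, 1.4, 2.8]}]
[{"translation":[-0.029, -0.01, -0.008],"turn":[-1.0, 1.4, 2.8]},{"translation":[-0.029, -0.009, -0.009],"turn":[-1.0, 1.4, 2.8]},{"translation":[-0.029, -0.007, -0.01],"turn":[-1.0, 1.4, 2.7]},{"translation":[-0.029, -0.006, -0.011],"turn":[-1.0, 1.4, 2.8]},{"translation":[-0.029, -0.004, -0.011],"turn":[-1.0, 1.4, 2.7]}]
[{"translation":[-0.029, -0.003, -0.012],"turn":[-1.0, 1.4, 2.7]},{"translation":[-0.029, -0.001, -0.013],"turn":[-1.0, 1.4, 2.8]},{"translation":[-0.029, 0.001, -0.014],"turn":[-1.0, 1.4, 2.7]},{"translation":[-0.028, 0.002, -0.014],"turn":[-1.0, 1.3, 2.8]},{"translation":[-0.028, 0.004, -0.015],"turn":[-1.1, 1.4, 2.7]}]
[{"translation":[-0.027, 0.006, -0.015],"turn":[-1.0, 1.3, 2.8]},{"translation":[-0.027, 0.007, -0.016],"turn":[-1.1, 1.4, 2.7]},{"translation":[-0.026, 0.009, -0.016],"turn":[-1.0, 1.3, 2.8]},{"translation":[-0.025, 0.01, -0.017],"turn":[-1.1, 1.4, 2.7]},{"translation":[-0.024, 0.011, -0.017],"turn":[-1.0, 1.3, 2.8]}]
```

>>> jog_arm:
  rows:
    - {"translation": [-0.021,-0.023,0.001],"turn": [-1,1.4,2.8]}
    - {"translation": [-0.022,-0.022,0.001],"turn": [-1,1.4,2.8]}
    - {"translation": [-0.023,-0.021,0],"turn": [-1,1.4,2.8]}
    - {"translation": [-0.024,-0.02,-0.001],"turn": [-1,1.4,2.8]}
    - {"translation": [-0.025,-0.019,-0.002],"turn": [-1,1.4,2.8]}
  jaw: 1

```text
time: 1.55
eef_pos: [0.2195, 0.4704, 0.2231]
ee_rot: [[-0.882, 0.464, -0.084], [0.453, 0.883, 0.125], [0.132, 0.072, -0.989]]
ft_force: [0.5, -0.0, 0.8]
finger_gap: 0.0856
grip_force: 0.0
```

>>> jog_arm:
  rows:
    - {"translation": [-0.026,-0.018,-0.003],"turn": [-1,1.4,2.8]}
    - {"translation": [-0.027,-0.016,-0.004],"turn": [-1,1.4,2.8]}
    - {"translation": [-0.027,-0.015,-0.005],"turn": [-1,1.4,2.8]}
    - {"translation": [-0.028,-0.013,-0.006],"turn": [-1,1.4,2.8]}
    - {"translation": [-0.029,-0.012,-0.007],"turn": [-1,1.4,2.8]}

```text
time: 2.05
eef_pos: [0.2953, 0.3316, 0.2155]
ee_rot: [[-0.729, 0.672, -0.132], [0.628, 0.733, 0.263], [0.273, 0.109, -0.956]]
ft_force: [0.9, 0.1, -0.3]
finger_gap: 0.0852
grip_force: 0.0
```

>>> jog_arm:
  rows:
    - {"translation": [-0.029,-0.01,-0.008],"turn": [-1,1.4,2.8]}
    - {"translation": [-0.029,-0.009,-0.009],"turn": [-1,1.4,2.8]}
    - {"translation": [-0.029,-0.007,-0.01],"turn": [-1,1.4,2.7]}
    - {"translation": [-0.029,-0.006,-0.011],"turn": [-1,1.4,2.8]}
    - {"translation": [-0.029,-0.004,-0.011],"turn": [-1,1.4,2.7]}

```text
time: 2.55
eef_pos: [0.371, 0.1929, 0.2097]
ee_rot: [[-0.529, 0.837, -0.143], [0.741, 0.537, 0.402], [0.413, 0.107, -0.904]]
ft_force: [1.1, 0.3, -0.4]
finger_gap: 0.0856
grip_force: 0.0
```

>>> jog_arm:
  rows:
    - {"translation": [-0.029,-0.003,-0.012],"turn": [-1,1.4,2.7]}
    - {"translation": [-0.029,-0.001,-0.013],"turn": [-1,1.4,2.8]}
    - {"translation": [-0.029,0.001,-0.014],"turn": [-1,1.4,2.7]}
    - {"translation": [-0.028,0.002,-0.014],"turn": [-1,1.3,2.8]}
    - {"translation": [-0.028,0.004,-0.015],"turn": [-1.1,1.4,2.7]}

```text
time: 3.05
eef_pos: [0.4463, 0.053, 0.2028]
ee_rot: [[-0.298, 0.948, -0.113], [0.787, 0.311, 0.532], [0.54, 0.07, -0.839]]
ft_force: [0.1, 0.6, 0.6]
finger_gap: 0.0852
grip_force: 0.0
```

>>> jog_arm:
  rows:
    - {"translation": [-0.027,0.006,-0.015],"turn": [-1,1.3,2.8]}
    - {"translation": [-0.027,0.007,-0.016],"turn": [-1.1,1.4,2.7]}
    - {"translation": [-0.026,0.009,-0.016],"turn": [-1,1.3,2.8]}
    - {"translation": [-0.025,0.01,-0.017],"turn": [-1.1,1.4,2.7]}
    - {"translation": [-0.024,0.011,-0.017],"turn": [-1,1.3,2.8]}

```text
time: 3.55
eef_pos: [0.5219, -0.0864, 0.1949]
ee_rot: [[-0.053, 0.998, -0.046], [0.764, 0.07, 0.641], [0.642, -0.001, -0.766]]
ft_force: [0.9, -0.8, -0.7]
finger_gap: 0.0854
grip_force: 0.0
```

```bash
python3 -c "
from h import *
st()
plan([(world(-.115,.115),Rt(45)),(world(-.060,.055),Rt(45))],[5,5])"
```

```text
3.55 tcp [ 0.5219 -0.0864  0.1949] g [ 0.5228 -0.0986  0.2094] tilt 40.0 j [-32.5  23.  100.3  31.3  84.2 -47.5] gap 0.08538705403780242 0.0 [ 0.9 -0.8 -0.7]
[{"translation":[-0.009, 0.0, 0.017],"turn":[0.0, 1.0, 0.0]},{"translation":[-0.01, 0.0, 0.016],"turn":[0.0, 1.0, 0.0]},{"translation":[-0.01, 0.0, 0.016],"turn":[0.0, 1.0, 0.0]},{"translation":[-0.01, 0.0, 0.016],"turn":[0.0, 1.0, -0.1]},{"translation":[-0.01, 0.0, 0.016],"turn":[0.1, 1.0, 0.0]}]
[{"translation":[-0.001, 0.0, 0.016],"turn":[0.0, 0.0, 0.0]},{"translation":[-0.001, 0.0, 0.016],"turn":[0.0, 0.0, 0.0]},{"translation":[-0.001, 0.0, 0.016],"turn":[0.0, 0.0, 0.0]},{"translation":[0.0, 0.0, 0.017],"turn":[0.0, 0.0, 0.0]},{"translation":[-0.001, 0.0, 0.016],"turn":[0.0, 0.0, 0.0]}]
```

>>> jog_arm:
  rows:
    - {"translation": [-0.009,0,0.017],"turn": [0,1,0]}
    - {"translation": [-0.01,0,0.016],"turn": [0,1,0]}
    - {"translation": [-0.01,0,0.016],"turn": [0,1,0]}
    - {"translation": [-0.01,0,0.016],"turn": [0,1,0]}
    - {"translation": [-0.01,0,0.016],"turn": [0,1,0]}

```text
time: 4.05
eef_pos: [0.5201, -0.0675, 0.1012]
ee_rot: [[-0.051, 0.997, -0.051], [0.706, 0.072, 0.705], [0.706, -0.0, -0.708]]
ft_force: [0.2, 0.0, 0.2]
finger_gap: 0.085
grip_force: 0.0
```

>>> jog_arm:
  rows:
    - {"translation": [-0.001,0,0.016],"turn": [0,0,0]}
    - {"translation": [-0.001,0,0.016],"turn": [0,0,0]}
    - {"translation": [-0.001,0,0.016],"turn": [0,0,0]}
    - {"translation": [0,0,0.017],"turn": [0,0,0]}
    - {"translation": [-0.001,0,0.016],"turn": [0,0,0]}

```text
time: 4.55
eef_pos: [0.5159, -0.0117, 0.0413]
ee_rot: [[-0.051, 0.997, -0.051], [0.706, 0.073, 0.704], [0.706, -0.0, -0.708]]
ft_force: [-0.4, -1.2, 0.2]
finger_gap: 0.0851
grip_force: 0.0
```

```bash
python3 -c "
from h import *
st()
ims=[read_camera('side')[170:330,250:450],read_camera('top')[150:250,260:480]]
cv2.imwrite('pics/p1.png',np.vstack([cv2.resize(ims[0],(500,400)),cv2.resize(ims[1],(500,200))])[...,::-1])
plan([(world(-.038,.033),Rt(45))],[3])"
```

```text
4.55 tcp [ 0.5159 -0.0117  0.0413] g [ 0.5168 -0.025   0.0547] tilt 44.9 j [-28.1  36.2 105.8  39.1  71.  -56.6] gap 0.08509535341720652 0.0 [-0.4 -1.2  0.2]
[{"translation":[-0.001, 0.001, 0.009],"turn":[-0.1, 0.0, 0.0]},{"translation":[0.0, 0.001, 0.009],"turn":[-0.1, 0.0, 0.0]},{"translation":[-0.001, 0.0, 0.01],"turn":[-0.1, -0.1, -0.1]}]
```

View pics/p1.png

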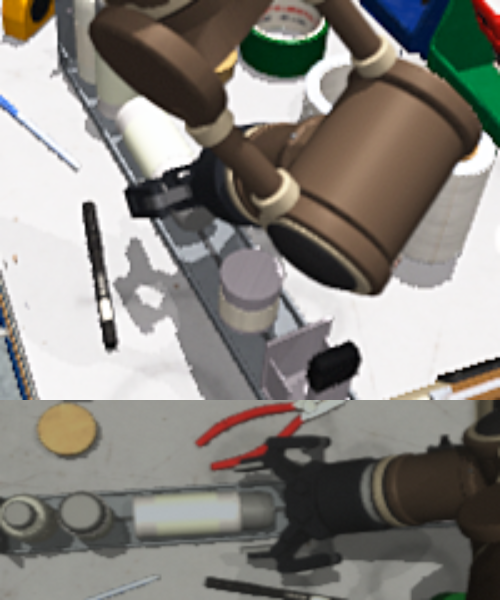

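The gripper straddles the can near its cap (top inset about (260,510)). The pliers' handle end lies close beside the far finger, so I narrow the jaw first, then close in and grip.

>>> jog_arm:
  rows:
    - {"translation": [0,0,0],"turn": [0,0,0]}
    - {"translation": [0,0,0],"turn": [0,0,0]}
    - {"translation": [0,0.001,0],"turn": [0,0,0]}
  jaw: 0.52

```text
time: 4.95
eef_pos: [0.5176, -0.0136, 0.0423]
ee_rot: [[-0.051, 0.997, -0.05], [0.706, 0.071, 0.704], [0.706, 0.001, -0.708]]
ft_force: [0.3, -0.1, 1.5]
finger_gap: 0.0648
grip_force: 0.0
```

>>> jog_arm:
  rows:
    - {"translation": [-0.001,0,0.01],"turn": [0,0,0]}
    - {"translation": [0,0,0.01],"turn": [0,0,0]}
    - {"translation": [-0.001,0,0.01],"turn": [0,0,0]}
    - {"translation": [0,0,0],"turn": [0,0,0]}

```text
time: 5.35
eef_pos: [0.5136, 0.0085, 0.0177]
ee_rot: [[-0.049, 0.997, -0.055], [0.705, 0.073, 0.706], [0.708, -0.004, -0.706]]
ft_force: [0.2, 0.3, -0.6]
finger_gap: 0.0648
grip_force: 0.0
```

>>> jog_arm:
  rows:
    - {"translation": [0,0,0],"turn": [0,0,0]}
    - {"translation": [0,0,0],"turn": [0,0,0]}
    - {"translation": [0,0,0],"turn": [0,0,0]}
    - {"translation": [0,0,0],"turn": [0,0,0]}
    - {"translation": [0,0,0],"turn": [0,0,0]}
  jaw: -1

```text
time: 5.85
eef_pos: [0.5154, 0.0067, 0.0191]
ee_rot: [[-0.05, 0.997, -0.051], [0.706, 0.072, 0.704], [0.706, -0.001, -0.708]]
ft_force: [-0.6, 0.3, -2.5]
finger_gap: 0.0483
grip_force: 61.9
```

```bash
python3 -c "
from h import *
st()
plan([(world(-.048,.085),Rt(35)),(world(-.06,.16),Rt(0)),(world(-.06,.15),Rt(-43))],[5,5,10])"
```

```text
5.85 tcp [0.5154 0.0067 0.0191] g [ 0.5164 -0.0067  0.0325] tilt 44.9 j [-26.5  38.1 106.5  40.8  68.4 -57.5] gap 0.04827120374019406 61.86491131782532 [-0.6  0.3 -2.5]
[{"translation":[0.006, 0.0, -0.009],"turn":[0.0, -2.0, 0.0]},{"translation":[0.005, 0.0, -0.009],"turn":[0.0, -2.0, 0.0]},{"translation":[0.005, 0.0, -0.009],"turn":[0.0, -2.0, 0.0]},{"translation":[0.004, 0.0, -0.009],"turn":[0.0, -2.0, 0.0]},{"translation":[0.005, -0.001, -0.009],"turn":[0.0, -1.9, 0.0]}]
[{"translation":[0.004, 0.0, -0.014],"turn":[0.0, -7.0, 0.0]},{"translation":[0.003, 0.0, -0.015],"turn":[0.0, -7.0, 0.0]},{"translation":[0.001, 0.0, -0.015],"turn":[0.0, -7.0, 0.0]},{"translation":[-0.001, 0.0, -0.015],"turn":[0.0, -7.0, 0.0]},{"translation":[-0.003, 0.0, -0.015],"turn":[0.0, -7.0, 0.0]}]
[{"translation":[-0.001, 0.0, 0.0],"turn":[0.0, -4.3, 0.0]},{"translation":[-0.001, 0.0, 0.001],"turn":[0.0, -4.3, 0.0]},{"translation":[-0.001, 0.0, 0.001],"turn":[0.0, -4.3, 0.0]},{"translation":[-0.001, 0.0, 0.001],"turn":[0.0, -4.3, 0.0]},{"translation":[-0.001, 0.0, 0.001],"turn":[0.0, -4.3, 0.0]}]
[{"translation":[-0.001, 0.0, 0.001],"turn":[0.0, -4.3, 0.0]},{"translation":[-0.001, 0.0, 0.001],"turn":[0.0, -4.3, 0.0]},{"translation":[-0.001, 0.0, 0.001],"turn":[0.0, -4.3, 0.0]},{"translation":[-0.001, 0.0, 0.001],"turn":[0.0, -4.3, 0.0]},{"translation":[-0.002, 0.0, 0.002],"turn":[0.0, -4.3, 0.0]}]
```

>>> jog_arm:
  rows:
    - {"translation": [0.006,0,-0.009],"turn": [0,-2,0]}
    - {"translation": [0.005,0,-0.009],"turn": [0,-2,0]}
    - {"translation": [0.005,0,-0.009],"turn": [0,-2,0]}
    - {"translation": [0.005,0,-0.009],"turn": [0,-2,0]}
    - {"translation": [0.005,0,-0.009],"turn": [0,-2,0]}

```text
time: 6.35
eef_pos: [0.5162, -0.0035, 0.0704]
ee_rot: [[-0.058, 0.997, -0.041], [0.819, 0.071, 0.57], [0.571, -0.0, -0.821]]
ft_force: [-1.1, 0.9, -3.6]
finger_gap: 0.0485
grip_force: 62.0
```

>>> jog_arm:
  rows:
    - {"translation": [0.004,0,-0.014],"turn": [0,-7,0]}
    - {"translation": [0.003,0,-0.015],"turn": [0,-7,0]}
    - {"translation": [0.001,0,-0.015],"turn": [0,-7,0]}
    - {"translation": [-0.001,0,-0.015],"turn": [0,-7,0]}
    - {"translation": [-0.003,0,-0.015],"turn": [0,-7,0]}

```text
time: 6.85
eef_pos: [0.5178, -0.0261, 0.1431]
ee_rot: [[-0.071, 0.997, 0.001], [0.997, 0.071, -0.005], [-0.005, 0.001, -1.0]]
ft_force: [0.4, -0.3, -3.0]
finger_gap: 0.0484
grip_force: 62.2
```

>>> jog_arm:
  rows:
    - {"translation": [-0.001,0,0],"turn": [0,-4.3,0]}
    - {"translation": [-0.001,0,0.001],"turn": [0,-4.3,0]}
    - {"translation": [-0.001,0,0.001],"turn": [0,-4.3,0]}
    - {"translation": [-0.001,0,0.001],"turn": [0,-4.3,0]}
    - {"translation": [-0.001,0,0.001],"turn": [0,-4.3,0]}

```text
time: 7.35
eef_pos: [0.5177, -0.0313, 0.1386]
ee_rot: [[-0.066, 0.997, 0.025], [0.927, 0.071, -0.368], [-0.369, -0.001, -0.929]]
ft_force: [0.6, 0.4, -2.8]
finger_gap: 0.0481
grip_force: 62.2
```

>>> jog_arm:
  rows:
    - {"translation": [-0.001,0,0.001],"turn": [0,-4.3,0]}
    - {"translation": [-0.001,0,0.001],"turn": [0,-4.3,0]}
    - {"translation": [-0.001,0,0.001],"turn": [0,-4.3,0]}
    - {"translation": [-0.001,0,0.001],"turn": [0,-4.3,0]}
    - {"translation": [-0.002,0,0.002],"turn": [0,-4.3,0]}

```text
time: 7.85
eef_pos: [0.5185, -0.0392, 0.1364]
ee_rot: [[-0.052, 0.997, 0.048], [0.728, 0.071, -0.682], [-0.683, -0.0, -0.73]]
ft_force: [-0.4, -0.4, -2.3]
finger_gap: 0.0482
grip_force: 62.3
```

```bash
python3 -c "
from h import *
st()
ims=[read_camera('side')[130:330,250:450],read_camera('top')[150:250,260:480]]
cv2.imwrite('pics/p2.png',np.vstack([cv2.resize(ims[0],(400,400)),cv2.resize(ims[1],(400,182))])[...,::-1])
"
```

```text
7.85 tcp [ 0.5185 -0.0392  0.1364] g [ 0.5175 -0.0262  0.1503] tilt -43.1 j [ 14.7  21.9 112.3 -47.7  65.3  39.1] gap 0.0481960263633783 62.287248373031616 [-0.4 -0.4 -2.3]
```

View pics/p2.png

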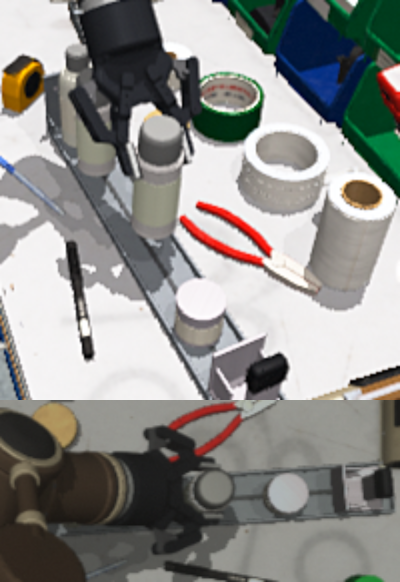

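The can is held almost upright over its gap, at side inset (157,190) between the tall ones and the tin. Lowering.

```bash
python3 -c "
from h import *
plan([(world(-.067,.108),Rt(-45.2)),(world(-.067,.099),Rt(-45.2))],[5,5])"
```

```text
[{"translation":[0.004, 0.0, 0.007],"turn":[0.0, -0.4, 0.0]},{"translation":[0.004, 0.0, 0.007],"turn":[0.0, -0.5, 0.1]},{"translation":[0.004, 0.0, 0.007],"turn":[-0.1, -0.4, 0.0]},{"translation":[0.004, 0.0, 0.007],"turn":[0.0, -0.5, 0.1]},{"translation":[0.005, 0.001, 0.007],"turn":[-0.1, -0.4, 0.0]}]
[{"translation":[0.001, 0.0, 0.001],"turn":[0.0, 0.0, 0.0]},{"translation":[0.001, 0.0, 0.001],"turn":[0.0, 0.0, 0.0]},{"translation":[0.001, 0.0, 0.001],"turn":[0.0, 0.0, 0.0]},{"translation":[0.002, 0.0, 0.002],"turn":[0.0, 0.0, 0.0]},{"translation":[0.001, 0.0, 0.001],"turn":[0.0, 0.0, 0.0]}]
```

>>> jog_arm:
  rows:
    - {"translation": [0.004,0,0.007],"turn": [0,-0.4,0]}
    - {"translation": [0.004,0,0.007],"turn": [0,-0.5,0]}
    - {"translation": [0.004,0,0.007],"turn": [0,-0.4,0]}
    - {"translation": [0.004,0,0.007],"turn": [0,-0.5,0]}
    - {"translation": [0.005,0,0.007],"turn": [0,-0.4,0]}

```text
time: 8.45
eef_pos: [0.5194, -0.0493, 0.0962]
ee_rot: [[-0.051, 0.997, 0.05], [0.702, 0.071, -0.708], [-0.71, -0.001, -0.704]]
ft_force: [0.3, 0.7, -2.4]
finger_gap: 0.0482
grip_force: 62.3
```

>>> jog_arm:
  rows:
    - {"translation": [0.001,0,0.001],"turn": [0,0,0]}
    - {"translation": [0.001,0,0.001],"turn": [0,0,0]}
    - {"translation": [0.001,0,0.001],"turn": [0,0,0]}
    - {"translation": [0,0,0],"turn": [0,0,0]}

```text
time: 8.85
eef_pos: [0.5197, -0.0488, 0.0928]
ee_rot: [[-0.051, 0.997, 0.051], [0.702, 0.072, -0.708], [-0.71, -0.0, -0.704]]
ft_force: [0.3, 0.5, -1.6]
finger_gap: 0.0488
grip_force: 62.3
```

>>> jog_arm:
  rows:
    - {"translation": [0.001,0,0.001],"turn": [0,0,0]}
    - {"translation": [0.001,0,0.001],"turn": [0,0,0]}
    - {"translation": [0,0,0],"turn": [0,0,0]}

```text
time: 9.15
eef_pos: [0.5194, -0.0489, 0.0897]
ee_rot: [[-0.051, 0.997, 0.051], [0.702, 0.072, -0.708], [-0.71, -0.001, -0.704]]
ft_force: [0.0, -0.3, -2.0]
finger_gap: 0.0484
grip_force: 62.3
```

```bash
python3 -c "
from h import *
st()
a=read_camera('side');b=read_camera('top');
for c in('side','top'):
    for d in outline_of(c,'fallen_can_mid')[:2]: print(c,d['conf'],d['uv'])
cv2.imwrite('pics/p3.png',np.hstack([cv2.resize(a[150:270,270:370],(500,600)),cv2.resize(b[170:240,300:370],(300,600))])[...,::-1])
"
```

```text
9.15 tcp [ 0.5194 -0.0489  0.0897] g [ 0.5185 -0.0354  0.1031] tilt -45.2 j [ 14.6  27.6 112.7 -51.8  62.7  44.9] gap 0.04838586462237037 62.31122374534607 [ 0.  -0.3 -2. ]
side 0.7 [328.7, 241.3]
side 0.24 [337.3, 192.9]
top 0.58 [375.8, 203.3]
```

View pics/p3.png

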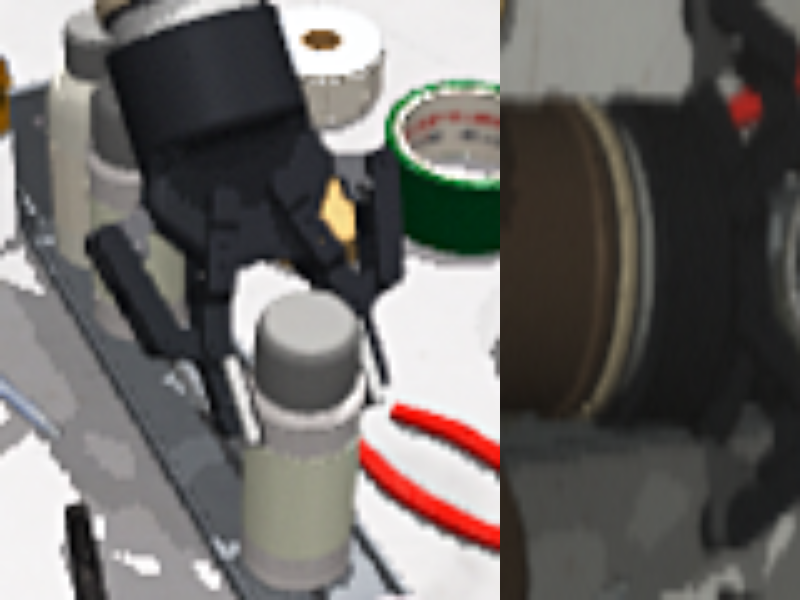

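The can is upright in the grip, its foot just above the floor at side inset (300,590), and the gripper is clear of the tall ones. I lower it to contact.

>>> jog_arm:
  rows:
    - {"translation": [0.001,0,0.001],"turn": [0,0,0]}
    - {"translation": [0.001,0,0.001],"turn": [0,0,0]}
    - {"translation": [0,0,0],"turn": [0,0,0]}

```text
time: 9.65
eef_pos: [0.5192, -0.0489, 0.0867]
ee_rot: [[-0.052, 0.997, 0.05], [0.702, 0.072, -0.708], [-0.71, -0.001, -0.704]]
ft_force: [-0.5, -0.2, -3.8]
finger_gap: 0.0483
grip_force: 62.3
```

>>> jog_arm:
  rows:
    - {"translation": [0.001,0,0.001],"turn": [0,0,0]}
    - {"translation": [0,0,0],"turn": [0,0,0]}

```text
time: 9.85
eef_pos: [0.5195, -0.0491, 0.0861]
ee_rot: [[-0.051, 0.997, 0.05], [0.701, 0.072, -0.709], [-0.711, -0.001, -0.703]]
ft_force: [-1.7, 1.2, 1.2]
finger_gap: 0.0481
grip_force: 62.7
```

>>> jog_arm:
  rows:
    - {"translation": [0.001,0,0.001],"turn": [0,0,0]}
    - {"translation": [0,0,0],"turn": [0,0,0]}

```text
time: 10.05
eef_pos: [0.5196, -0.0494, 0.0861]
ee_rot: [[-0.05, 0.997, 0.05], [0.7, 0.071, -0.711], [-0.713, -0.001, -0.702]]
ft_force: [-3.4, 1.9, 8.4]
finger_gap: 0.0486
grip_force: 63.5
```

>>> jog_arm:
  rows:
    - {"translation": [0,0,0],"turn": [0,0,0]}
    - {"translation": [0,0,0],"turn": [0,0,0]}
    - {"translation": [0,0,0],"turn": [0,0,0]}
    - {"translation": [0,0,0],"turn": [0,0,0]}
  jaw: 0.6

```text
time: 10.45
eef_pos: [0.5195, -0.0489, 0.084]
ee_rot: [[-0.051, 0.997, 0.051], [0.702, 0.072, -0.708], [-0.71, -0.001, -0.704]]
ft_force: [-0.0, -0.0, -0.1]
finger_gap: 0.0681
grip_force: 0.0
```

>>> jog_arm:
  rows:
    - {"translation": [0,0,-0.008],"turn": [0,0,0]}
    - {"translation": [0,0,-0.015],"turn": [0,0,0]}
    - {"translation": [0,0,-0.02],"turn": [0,0,0]}
    - {"translation": [0,0,-0.02],"turn": [0,0,0]}
    - {"translation": [0,0,-0.02],"turn": [0,0,0]}

```text
time: 10.95
eef_pos: [0.5154, 0.0113, 0.144]
ee_rot: [[-0.051, 0.997, 0.052], [0.703, 0.073, -0.708], [-0.71, 0.0, -0.705]]
ft_force: [-0.2, -0.5, -0.5]
finger_gap: 0.0684
grip_force: 0.0
```

>>> jog_arm:
  rows:
    - {"translation": [-0.01,0,-0.02],"turn": [0,0,0]}
    - {"translation": [-0.02,0,-0.02],"turn": [0,0,0]}
    - {"translation": [-0.02,0,-0.02],"turn": [0,0,0]}
    - {"translation": [-0.02,0,-0.02],"turn": [0,0,0]}

```text
time: 11.35
eef_pos: [0.5147, 0.0185, 0.2506]
ee_rot: [[-0.052, 0.997, 0.052], [0.703, 0.073, -0.708], [-0.71, -0.0, -0.705]]
ft_force: [0.7, 0.1, -0.5]
finger_gap: 0.0683
grip_force: 0.0
```

```bash
python3 -c "
from h import *
st()
a=read_camera('side');b=read_camera('top')
for c in('side','top'):
  for l in('fallen_can_mid','follower','follower_grip','squat_tin_mid'):
    for d in outline_of(c,l)[:2]: print(c,l,round(d['conf'],2),d['uv'])
cv2.imwrite('pics/p4.png',np.hstack([cv2.resize(a[190:390,250:450],(400,400)),cv2.resize(b[160:260,390:490],(400,400))])[...,::-1])
"
```

```text
11.35 tcp [0.5147 0.0185 0.2506] g [0.5137 0.0319 0.264 ] tilt -45.2 j [ 21.5  14.8 106.7 -43.6  79.2  34. ] gap 0.06826876481962009 0.0 [ 0.7  0.1 -0.5]
side fallen_can_mid 0.9 [329.2, 242.1]
side follower 0.73 [372.4, 320.8]
side follower_grip 0.74 [371.9, 323.9]
side squat_tin_mid 0.9 [347.6, 286.3]
side squat_tin_mid 0.7 [312.1, 354.0]
top fallen_can_mid 0.69 [378.1, 202.7]
top follower 0.66 [458.8, 196.6]
top follower_grip 0.59 [457.8, 196.1]
top squat_tin_mid 0.95 [459.0, 255.7]
top squat_tin_mid 0.9 [417.7, 200.9]
```

View pics/p4.png

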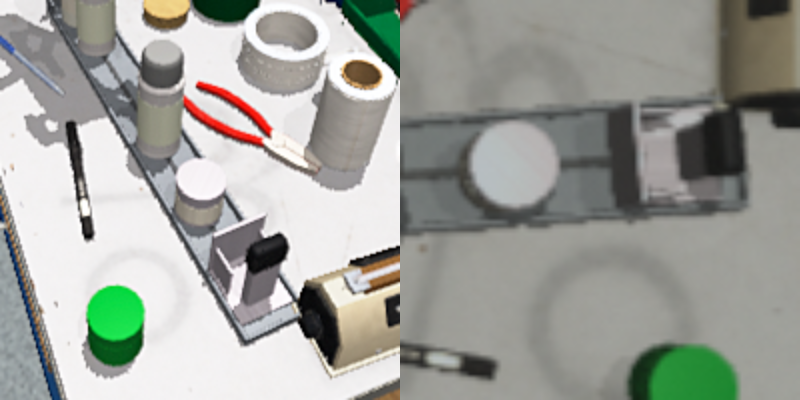

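Fallen can now stands in the lane at side inset (160,100). The follower's black block top is at top inset (730,140), i.e. (472.5,195), and the motor housing is close beside it at (720,100). I'll grip the block along the lane with the tool leaned back towards the base.

```bash
cat >> h.py <<'E'
def Rb(deg=15):
    t=np.radians(deg);z=np.sin(t)*Lx-np.cos(t)*Z;x=np.cos(t)*Lx+np.sin(t)*Z;return np.c_[x,np.cross(z,x),z]
E
python3 -c "
from h import *
b=unp('top',(472.5,195),.096);print(b,'plate',unp('top',(390+(613-400)/4,160+150/4),.066))
tip=np.array([b[0],b[1],.092])
print(world(-.267,0))
plan([(tip+[-.04,.0,.11],Rb()),(tip+[-.008,0,.03],Rb())],[15,5])"
```

```text
[ 0.53357284 -0.2431817   0.096     ] plate [ 0.53064872 -0.18785674  0.066     ]
[ 0.53205802 -0.2338058   0.        ]
[{"translation":[-0.009, -0.002, 0.015],"turn":[1.6, 3.1, 6.0]},{"translation":[-0.01, -0.001, 0.015],"turn":[1.6, 3.1, 6.0]},{"translation":[-0.011, 0.001, 0.014],"turn":[1.6, 3.1, 6.0]},{"translation":[-0.011, 0.002, 0.014],"turn":[1.6, 3.1, 6.0]},{"translation":[-0.012, 0.004, 0.013],"turn":[1.6, 3.1, 6.0]}]
[{"translation":[-0.012, 0.005, 0.012],"turn":[1.6, 3.1, 6.0]},{"translation":[-0.012, 0.007, 0.011],"turn":[1.6, 3.2, 6.0]},{"translation":[-0.012, 0.009, 0.01],"turn":[1.6, 3.1, 6.0]},{"translation":[-0.011, 0.01, 0.009],"turn":[1.6, 3.1, 6.0]},{"translation":[-0.011, 0.011, 0.009],"turn":[1.7, 3.2, 6.1]}]
[{"translation":[-0.01, 0.013, 0.008],"turn":[1.6, 3.1, 6.0]},{"translation":[-0.009, 0.014, 0.007],"turn":[1.7, 3.2, 6.1]},{"translation":[-0.008, 0.015, 0.006],"turn":[1.6, 3.1, 6.0]},{"translation":[-0.006, 0.016, 0.005],"turn":[1.7, 3.2, 6.1]},{"translation":[-0.005, 0.017, 0.003],"turn":[1.6, 3.1, 6.0]}]
[{"translation":[0.002, 0.0, 0.017],"turn":[0.0, 0.0, 0.0]},{"translation":[0.002, 0.001, 0.017],"turn":[0.0, 0.0, 0.0]},{"translation":[0.002, 0.0, 0.017],"turn":[0.0, 0.0, 0.0]},{"translation":[0.002, 0.001, 0.017],"turn":[0.0, 0.0, 0.0]},{"translation":[0.002, 0.0, 0.018],"turn":[0.0, 0.0, 0.0]}]
```

>>> jog_arm:
  rows:
    - {"translation": [-0.009,-0.002,0.015],"turn": [1.6,3.1,6]}
    - {"translation": [-0.01,-0.001,0.015],"turn": [1.6,3.1,6]}
    - {"translation": [-0.011,0.001,0.014],"turn": [1.6,3.1,6]}
    - {"translation": [-0.011,0.002,0.014],"turn": [1.6,3.1,6]}
    - {"translation": [-0.012,0.004,0.013],"turn": [1.6,3.1,6]}
  jaw: -0.05

```text
time: 12.35
eef_pos: [0.5099, -0.0699, 0.2259]
ee_rot: [[0.459, 0.888, -0.03], [0.775, -0.416, -0.476], [-0.435, 0.195, -0.879]]
ft_force: [0.9, -0.3, -0.9]
finger_gap: 0.0404
grip_force: 0.0
```

>>> jog_arm:
  rows:
    - {"translation": [-0.012,0.005,0.012],"turn": [1.6,3.1,6]}
    - {"translation": [-0.012,0.007,0.011],"turn": [1.6,3.2,6]}
    - {"translation": [-0.012,0.009,0.01],"turn": [1.6,3.1,6]}
    - {"translation": [-0.011,0.01,0.009],"turn": [1.6,3.1,6]}
    - {"translation": [-0.011,0.011,0.009],"turn": [1.7,3.2,6.1]}

```text
time: 12.85
eef_pos: [0.5046, -0.1562, 0.2054]
ee_rot: [[0.842, 0.537, 0.051], [0.535, -0.821, -0.2], [-0.065, 0.195, -0.979]]
ft_force: [0.8, 0.4, -0.5]
finger_gap: 0.0404
grip_force: 0.0
```

>>> jog_arm:
  rows:
    - {"translation": [-0.01,0.013,0.008],"turn": [1.6,3.1,6]}
    - {"translation": [-0.009,0.014,0.007],"turn": [1.7,3.2,6.1]}
    - {"translation": [-0.008,0.015,0.006],"turn": [1.6,3.1,6]}
    - {"translation": [-0.006,0.016,0.005],"turn": [1.7,3.2,6.1]}
    - {"translation": [-0.005,0.017,0.003],"turn": [1.6,3.1,6]}

```text
time: 13.35
eef_pos: [0.4988, -0.2436, 0.1842]
ee_rot: [[0.963, 0.068, 0.261], [0.065, -0.998, 0.02], [0.261, -0.002, -0.965]]
ft_force: [-0.1, -0.2, -1.0]
finger_gap: 0.0407
grip_force: 0.0
```

```bash
python3 -c "
from h import *
st();o=r.get_obs();print(np.round(o['ee_rot'],3).tolist())
b=np.array([.5345,-.239,.092])
plan([(b+[-.010,0,.035],Rb()),(b,Rb())],[5,4])"
```

```text
13.35 tcp [ 0.4988 -0.2436  0.1842] g [ 0.4938 -0.244   0.2026] tilt 0.1 j [-36.1   6.1 115.   13.2  48.1  42. ] gap 0.0407111027022042 0.0 [-0.1 -0.2 -1. ]
[[0.963, 0.068, 0.261], [0.065, -0.998, 0.02], [0.261, -0.002, -0.965]]
[{"translation":[0.002, -0.001, 0.016],"turn":[0.0, 0.0, 0.0]},{"translation":[0.002, 0.0, 0.016],"turn":[0.0, 0.0, -0.1]},{"translation":[0.002, -0.001, 0.016],"turn":[0.0, -0.1, 0.0]},{"translation":[0.002, 0.0, 0.017],"turn":[0.0, 0.0, -0.1]},{"translation":[0.002, -0.001, 0.016],"turn":[-0.1, -0.1, 0.0]}]
[{"translation":[0.0, 0.0, 0.009],"turn":[0.0, 0.0, 0.0]},{"translation":[0.0, 0.0, 0.009],"turn":[0.0, 0.0, 0.0]},{"translation":[0.0, 0.001, 0.009],"turn":[0.0, 0.0, 0.0]},{"translation":[0.001, 0.0, 0.009],"turn":[0.0, 0.0, 0.0]}]
```

>>> jog_arm:
  rows:
    - {"translation": [0.002,-0.001,0.016],"turn": [0,0,0]}
    - {"translation": [0.002,0,0.016],"turn": [0,0,0]}
    - {"translation": [0.002,-0.001,0.016],"turn": [0,0,0]}
    - {"translation": [0.002,0,0.017],"turn": [0,0,0]}
    - {"translation": [0.002,-0.001,0.016],"turn": [0,0,0]}

```text
time: 13.85
eef_pos: [0.5293, -0.2375, 0.1078]
ee_rot: [[0.963, 0.072, 0.258], [0.07, -0.997, 0.019], [0.259, -0.001, -0.966]]
ft_force: [-0.3, -0.1, -0.5]
finger_gap: 0.0405
grip_force: 0.0
```

```bash
python3 -c "
from h import *
st()
a=read_camera('side');b=read_camera('top')
cv2.imwrite('pics/p5.png',np.hstack([cv2.resize(a[270:370,330:430],(400,400)),cv2.resize(b[160:260,390:490],(400,400))])[...,::-1])
"
```

```text
13.85 tcp [ 0.5293 -0.2375  0.1078] g [ 0.5244 -0.2379  0.1262] tilt 0.0 j [-33.5  15.2 114.6  14.5  39.2  42. ] gap 0.040473048946273314 0.0 [-0.3 -0.1 -0.5]
```

View pics/p5.png

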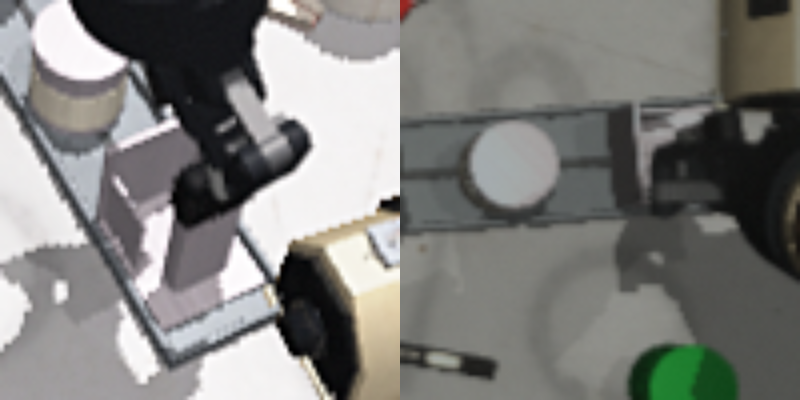

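The fingers hover over the block with one before and one behind it (side inset (230,180)), and the motor is clear. Descending and gripping.

>>> jog_arm:
  rows:
    - {"translation": [0,0,0.009],"turn": [0,0,0]}
    - {"translation": [0,0,0.009],"turn": [0,0,0]}
    - {"translation": [0,0,0.009],"turn": [0,0,0]}
    - {"translation": [0,0,0.008],"turn": [0,0,0]}

```text
time: 14.35
eef_pos: [0.539, -0.237, 0.0751]
ee_rot: [[0.963, 0.072, 0.26], [0.07, -0.997, 0.018], [0.261, 0.0, -0.965]]
ft_force: [-0.3, -0.1, 0.4]
finger_gap: 0.0406
grip_force: 0.0
```

>>> jog_arm:
  rows:
    - {"translation": [0,0,0],"turn": [0,0,0]}
    - {"translation": [0,0,0],"turn": [0,0,0]}
    - {"translation": [0,0,0],"turn": [0,0,0]}
    - {"translation": [0,0,0],"turn": [0,0,0]}
  jaw: -1

```text
time: 14.75
eef_pos: [0.5384, -0.2373, 0.0753]
ee_rot: [[0.963, 0.073, 0.259], [0.071, -0.997, 0.018], [0.26, 0.001, -0.966]]
ft_force: [-0.7, -2.9, -5.3]
finger_gap: 0.0126
grip_force: 58.8
```

```bash
python3 -c "
from h import *
st()"
```

```text
14.75 tcp [ 0.5384 -0.2373  0.0753] g [ 0.5335 -0.2376  0.0937] tilt -0.0 j [-32.9  19.1 114.3  15.6  35.5  41.1] gap 0.01259393033861573 58.784648180007935 [-0.7 -2.9 -5.3]
```

>>> jog_arm:
  rows:
    - {"translation": [0,-0.004,0],"turn": [0,0,0]}
    - {"translation": [0,-0.006,0],"turn": [0,0,0]}
    - {"translation": [0,-0.006,0],"turn": [0,0,0]}
    - {"translation": [0,-0.006,0],"turn": [0,0,0]}
    - {"translation": [0,-0.006,0],"turn": [0,0,0]}

```text
time: 15.25
eef_pos: [0.5362, -0.2081, 0.0753]
ee_rot: [[0.963, 0.073, 0.259], [0.071, -0.997, 0.019], [0.259, -0.0, -0.966]]
ft_force: [-2.4, -3.4, -4.2]
finger_gap: 0.0131
grip_force: 59.0
```

>>> jog_arm:
  rows:
    - {"translation": [0,-0.006,0],"turn": [0,0,0]}
    - {"translation": [0,-0.006,0],"turn": [0,0,0]}
    - {"translation": [0,-0.006,0],"turn": [0,0,0]}
    - {"translation": [0,-0.006,0],"turn": [0,0,0]}
    - {"translation": [0,-0.006,0],"turn": [0,0,0]}

```text
time: 15.75
eef_pos: [0.5339, -0.1786, 0.0753]
ee_rot: [[0.963, 0.073, 0.259], [0.071, -0.997, 0.019], [0.259, 0.0, -0.966]]
ft_force: [-3.8, -5.0, -3.3]
finger_gap: 0.0129
grip_force: 59.0
```

>>> jog_arm:
  rows:
    - {"translation": [0,-0.006,0],"turn": [0,0,0]}
    - {"translation": [0,-0.006,0],"turn": [0,0,0]}
    - {"translation": [0,-0.006,0],"turn": [0,0,0]}
    - {"translation": [0,-0.006,0],"turn": [0,0,0]}
    - {"translation": [0,-0.006,0],"turn": [0,0,0]}

```text
time: 16.25
eef_pos: [0.5316, -0.149, 0.0754]
ee_rot: [[0.963, 0.073, 0.258], [0.071, -0.997, 0.018], [0.259, 0.001, -0.966]]
ft_force: [-4.3, -6.5, -4.5]
finger_gap: 0.0128
grip_force: 59.2
```

```bash
python3 -c "
from h import *
st()
a=read_camera('side');b=read_camera('top')
for c in('side','top'):
  for l in('fallen_can_mid','squat_tin_mid'):
    for d in outline_of(c,l)[:2]: print(c,l,round(d['conf'],2),d['uv'])
"
```

```text
16.25 tcp [ 0.5316 -0.149   0.0754] g [ 0.5267 -0.1494  0.0937] tilt -0.0 j [-24.2  15.2 119.7  13.2  32.5  51.2] gap 0.012790060457805638 59.163891077041626 [-4.3 -6.5 -4.5]
side fallen_can_mid 0.82 [318.6, 250.0]
side squat_tin_mid 0.79 [329.6, 264.8]
side squat_tin_mid 0.64 [308.5, 354.6]
top fallen_can_mid 0.72 [300.5, 247.8]
top fallen_can_mid 0.68 [371.4, 201.6]
top squat_tin_mid 0.73 [394.4, 203.9]
top squat_tin_mid 0.49 [458.9, 257.7]
```

>>> jog_arm:
  rows:
    - {"translation": [-0.001,-0.005,0],"turn": [0,0,0]}
    - {"translation": [0,-0.005,0],"turn": [0,0,0]}
    - {"translation": [0,-0.005,0],"turn": [0,0,0]}
    - {"translation": [0,-0.005,0],"turn": [0,0,0]}
    - {"translation": [0,-0.005,0],"turn": [0,0,0]}

```text
time: 17.05
eef_pos: [0.5297, -0.1252, 0.0754]
ee_rot: [[0.963, 0.073, 0.26], [0.071, -0.997, 0.017], [0.261, 0.002, -0.965]]
ft_force: [-3.9, -6.8, -4.0]
finger_gap: 0.013
grip_force: 59.2
```

>>> jog_arm:
  rows:
    - {"translation": [0,-0.005,0],"turn": [0,0,0]}
    - {"translation": [0,-0.005,0],"turn": [0,0,0]}
    - {"translation": [0,-0.005,0],"turn": [0,0,0]}
    - {"translation": [0,-0.005,0],"turn": [0,0,0]}
    - {"translation": [0,-0.005,0],"turn": [0,0,0]}

```text
time: 17.55
eef_pos: [0.5278, -0.1001, 0.0753]
ee_rot: [[0.963, 0.073, 0.26], [0.071, -0.997, 0.017], [0.26, 0.002, -0.966]]
ft_force: [-4.6, -6.7, -2.9]
finger_gap: 0.0128
grip_force: 59.3
```

```bash
python3 -c "
from h import *
st()
a=read_camera('side');b=read_camera('top')
cv2.imwrite('pics/p6.png',np.hstack([cv2.resize(a[140:300,250:410],(400,400)),cv2.resize(b[150:250,250:450],(400,200),).repeat(2,0)])[...,::-1])
"
```

```text
17.55 tcp [ 0.5278 -0.1001  0.0753] g [ 0.5228 -0.1004  0.0937] tilt -0.1 j [-18.8  13.5 122.   11.2  31.   58.1] gap 0.012756389995931835 59.3090558052063 [-4.6 -6.7 -2.9]
```

View pics/p6.png

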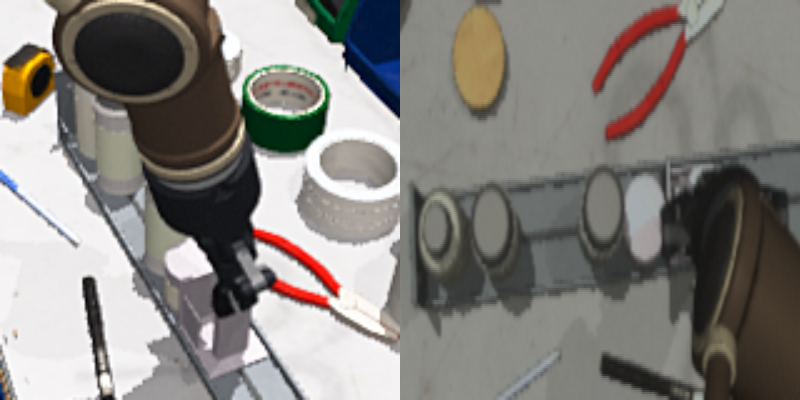

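Tin and can are being gathered upright: in the top inset the can is at (605,215) and the tin at (645,220). About 75 mm of travel is left.

>>> jog_arm:
  rows:
    - {"translation": [-0.001,-0.005,0],"turn": [0,0,0]}
    - {"translation": [0,-0.005,0],"turn": [0,0,0]}
    - {"translation": [0,-0.005,0],"turn": [0,0,0]}
    - {"translation": [0,-0.005,0],"turn": [0,0,0]}
    - {"translation": [0,-0.005,0],"turn": [0,0,0]}

```text
time: 18.15
eef_pos: [0.5258, -0.0753, 0.0753]
ee_rot: [[0.963, 0.072, 0.261], [0.07, -0.997, 0.017], [0.262, 0.002, -0.965]]
ft_force: [-1.6, -6.6, -3.5]
finger_gap: 0.0127
grip_force: 59.1
```

>>> jog_arm:
  rows:
    - {"translation": [0,-0.005,0],"turn": [0,0,0]}
    - {"translation": [0,-0.005,0],"turn": [0,0,0]}
    - {"translation": [0,-0.005,0],"turn": [0,0,0]}
    - {"translation": [0,-0.005,0],"turn": [0,0,0]}
    - {"translation": [0,-0.004,0],"turn": [0,0,0]}

```text
time: 18.65
eef_pos: [0.5239, -0.0511, 0.0753]
ee_rot: [[0.963, 0.073, 0.261], [0.07, -0.997, 0.017], [0.262, 0.002, -0.965]]
ft_force: [-1.3, -6.4, -3.7]
finger_gap: 0.0126
grip_force: 59.1
```

>>> jog_arm:
  rows:
    - {"translation": [-0.001,-0.003,0],"turn": [0,0,0]}
    - {"translation": [0,-0.003,0],"turn": [0,0,0]}
    - {"translation": [0,-0.003,0],"turn": [0,0,0]}
    - {"translation": [0,-0.003,0],"turn": [0,0,0]}
    - {"translation": [0,-0.003,0],"turn": [0,0,0]}

```text
time: 19.15
eef_pos: [0.5227, -0.0364, 0.0753]
ee_rot: [[0.962, 0.072, 0.263], [0.07, -0.997, 0.017], [0.263, 0.002, -0.965]]
ft_force: [-0.3, -5.6, -5.7]
finger_gap: 0.0127
grip_force: 58.8
```

```bash
python3 -c "
from h import *
st()"
```

```text
19.15 tcp [ 0.5227 -0.0364  0.0753] g [ 0.5177 -0.0367  0.0937] tilt -0.1 j [-11.1  12.  124.    7.9  29.4  68.4] gap 0.012732126186558147 58.846163749694824 [-0.3 -5.6 -5.7]
```

Moving at 2 mm per row now, watching the force for the closing of the row.

>>> jog_arm:
  rows:
    - {"translation": [0,-0.002,0],"turn": [0,0,0]}
    - {"translation": [0,-0.002,0],"turn": [0,0,0]}
    - {"translation": [0,-0.002,0],"turn": [0,0,0]}
    - {"translation": [0,-0.002,0],"turn": [0,0,0]}

```text
time: 19.55
eef_pos: [0.5221, -0.0287, 0.0753]
ee_rot: [[0.962, 0.072, 0.263], [0.07, -0.997, 0.017], [0.263, 0.002, -0.965]]
ft_force: [0.1, -7.9, -6.2]
finger_gap: 0.0127
grip_force: 58.9
```

>>> jog_arm:
  rows:
    - {"translation": [0,-0.002,0],"turn": [0,0,0]}
    - {"translation": [0,-0.002,0],"turn": [0,0,0]}
    - {"translation": [0,0,0],"turn": [0,0,0]}

```text
time: 19.85
eef_pos: [0.5218, -0.0246, 0.0753]
ee_rot: [[0.962, 0.072, 0.263], [0.07, -0.997, 0.017], [0.263, 0.002, -0.965]]
ft_force: [0.5, -6.8, -5.6]
finger_gap: 0.0128
grip_force: 58.9
```

>>> jog_arm:
  rows:
    - {"translation": [0,-0.002,0],"turn": [0,0,0]}
    - {"translation": [0,0,0],"turn": [0,0,0]}

```text
time: 20.05
eef_pos: [0.5217, -0.0228, 0.0753]
ee_rot: [[0.962, 0.072, 0.263], [0.07, -0.997, 0.017], [0.263, 0.002, -0.965]]
ft_force: [0.5, -7.6, -6.2]
finger_gap: 0.0127
grip_force: 58.9
```

>>> jog_arm:
  rows:
    - {"translation": [0,-0.002,0],"turn": [0,0,0]}
    - {"translation": [0,0,0],"turn": [0,0,0]}

```text
time: 20.25
eef_pos: [0.5215, -0.0209, 0.0754]
ee_rot: [[0.962, 0.072, 0.263], [0.07, -0.997, 0.017], [0.263, 0.002, -0.965]]
ft_force: [0.5, -7.5, -5.1]
finger_gap: 0.0129
grip_force: 58.9
```

>>> jog_arm:
  rows:
    - {"translation": [0,-0.002,0],"turn": [0,0,0]}
    - {"translation": [0,0,0],"turn": [0,0,0]}

```text
time: 20.45
eef_pos: [0.5216, -0.0206, 0.0754]
ee_rot: [[0.962, 0.073, 0.263], [0.072, -0.997, 0.014], [0.264, 0.005, -0.965]]
ft_force: [0.2, -16.0, -5.7]
finger_gap: 0.0128
grip_force: 59.1
```

```bash
python3 -c "
from h import *
st()
a=read_camera('side');b=read_camera('top')
cv2.imwrite('pics/p7.png',np.hstack([cv2.resize(a[140:260,250:370],(400,400)),cv2.resize(b[170:240,250:380],(400,400))])[...,::-1])
"
```

```text
20.45 tcp [ 0.5216 -0.0206  0.0754] g [ 0.5166 -0.0209  0.0937] tilt -0.3 j [ -9.   11.7 124.4   6.5  29.1  71.5] gap 0.01281958792952141 59.10973370075226 [  0.2 -16.   -5.7]
```

View pics/p7.png

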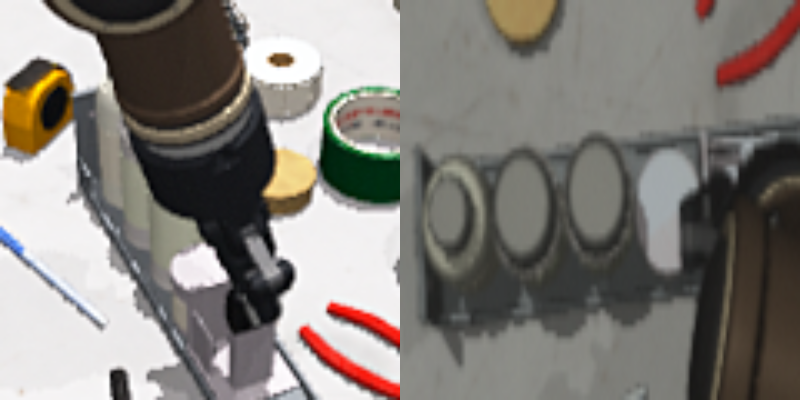

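The row is closed: all four stand upright touching (top inset (455,210), (525,205), (597,195), (665,205)), and the force rose to 16 N without the follower advancing. I relax, release and withdraw.

>>> jog_arm:
  rows:
    - {"translation": [0,0.001,0],"turn": [0,0,0]}
    - {"translation": [0,0,0],"turn": [0,0,0]}

```text
time: 20.75
eef_pos: [0.5215, -0.0207, 0.0754]
ee_rot: [[0.962, 0.072, 0.263], [0.07, -0.997, 0.016], [0.263, 0.003, -0.965]]
ft_force: [0.4, -12.8, -6.0]
finger_gap: 0.0128
grip_force: 59.3
```

>>> jog_arm:
  rows:
    - {"translation": [0,0,0],"turn": [0,0,0]}
    - {"translation": [0,0,0],"turn": [0,0,0]}
    - {"translation": [0,0,0],"turn": [0,0,0]}
    - {"translation": [0,0,0],"turn": [0,0,0]}
  jaw: -0.1

```text
time: 21.15
eef_pos: [0.521, -0.0184, 0.0755]
ee_rot: [[0.962, 0.072, 0.262], [0.07, -0.997, 0.019], [0.262, 0.0, -0.965]]
ft_force: [-0.4, 0.3, 0.8]
finger_gap: 0.0386
grip_force: 0.0
```

>>> jog_arm:
  rows:
    - {"translation": [0,0,-0.01],"turn": [0,0,0]}
    - {"translation": [0,0,-0.015],"turn": [0,0,0]}
    - {"translation": [0,0,-0.02],"turn": [0,0,0]}
    - {"translation": [0,0,-0.03],"turn": [0,0,0]}
    - {"translation": [0,0,-0.03],"turn": [0,0,0]}

```text
time: 21.65
eef_pos: [0.4921, -0.0205, 0.1774]
ee_rot: [[0.963, 0.073, 0.26], [0.07, -0.997, 0.019], [0.26, 0.0, -0.966]]
ft_force: [1.1, 0.5, -0.3]
finger_gap: 0.0385
grip_force: 0.0
```

>>> jog_arm:
  rows:
    - {"translation": [-0.03,0.03,-0.02],"turn": [0,0,0]}
    - {"translation": [-0.03,0.03,-0.02],"turn": [0,0,0]}
    - {"translation": [-0.03,0.03,-0.02],"turn": [0,0,0]}
    - {"translation": [-0.03,0.03,-0.02],"turn": [0,0,0]}
    - {"translation": [0,0,0],"turn": [0,0,0]}

```text
time: 22.15
eef_pos: [0.3633, -0.1549, 0.2246]
ee_rot: [[0.963, 0.064, 0.263], [0.063, -0.998, 0.012], [0.264, 0.005, -0.965]]
ft_force: [-0.1, -0.4, 0.8]
finger_gap: 0.0382
grip_force: 0.0
```

```bash
python3 -c "
from h import *
st()
a=read_camera('side');b=read_camera('top')
cv2.imwrite('pics/p8.png',np.hstack([cv2.resize(a[140:260,250:370],(400,400)),cv2.resize(b[160:260,250:390],(400,286))[:,:].copy() if 0 else cv2.resize(b[150:250,250:390],(400,400))])[...,::-1])
"
```

```text
22.15 tcp [ 0.3633 -0.1549  0.2246] g [ 0.3583 -0.1551  0.2429] tilt -0.4 j [-37.3 -18.2 131.5  11.8  55.5  43.2] gap 0.03819156297475878 0.0 [-0.1 -0.4  0.8]
```

View pics/p8.png

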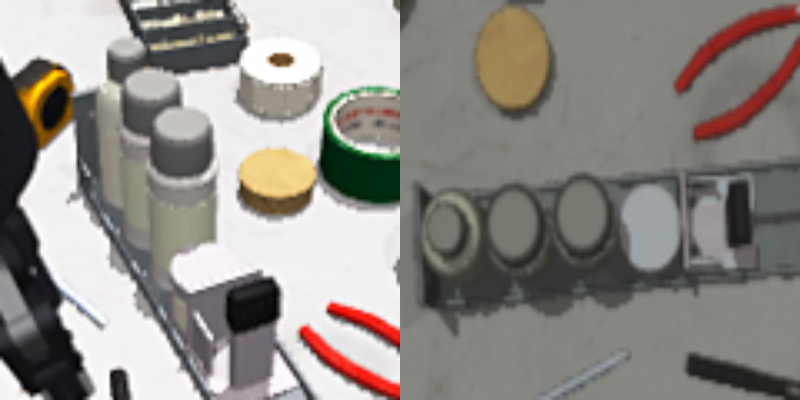

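The row stands snug and upright with the follower plate against the tin (top inset (685,220)), and the robot is clear. Handing in.

```bash
python3 -c "
from workcell import ticket
print(ticket.hand_in())"
```

```text
the job is handed in; nothing more can be done
None
```

I stood the fallen can upright between the tall ones and the tin, slid the follower up until the row closed against the end wall, and handed the job in at about 22 s; the hand-in gave no verdict back.

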